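# Close the prep station with its hook-in lid

### The arm

A 7-joint arm with a two-finger parallel gripper is mounted at the origin on the work surface. World frame = base frame: x ahead of the robot, y to its left, z up, the work surface at z = 0. Lengths are in m, angles in rad, forces in N, time in s.
With the tool pointing down it reaches from about 0.425 to 0.875 m from the base axis. Payload 4.7 kg.
Tool frame: the origin (TCP) lies where the fingers leave the gripper's body, on its centre line; the fingertips stand 70 mm ahead of it and the grasp point (between the pads) lies 51 mm ahead of it; z points along the fingers, y is the line along which they close (so a half turn about z gives the same grasp; the last joint's range is limited). The gripper opens to 87 mm and grips with 3 to 60 N. Pads are 19 mm wide; open, the fingers measure 117 mm over their backs; the gripper's body (75 mm by 190 mm) begins 51 mm behind the grasp point.
Start: joints at [-1.17, 0.321, -0.07, 1.45, 0.023, 1.371, -0.057], TCP at [0.245, 0.602, 0.292] pointing down, gripper open.
Joint ranges: [-2.86, 2.86], [-0.3, 2.09], [-1.38, 1.24], [0.06, 2.45], [-1.56, 4.7], [0.09, 2.05], [-2.69, 2.69]. Speed limits (rad/s): [2.57, 2.57, 3.14, 3.14, 3.14, 3.14, 3.14].

### API

Orientations are given as a rotation vector (axis times angle).
In Python, from bench import ctrl gives the robot as it stands.
- The arm moves only by the tool play_rows, never from a script. Its argument "increments" is a list that holds one entry, the list of rows, each a list of 7 numbers: the shift along the tool's x, y, z as a fraction of full scale, then the turn, a rotation vector about the tool's x, y, z as a fraction of full scale, then the gripper command: -1 is shut, 1 is fully open, values between are in proportion. A call has 1 to 8 rows; each row is the pose to reach, as a shift and turn from the pose commanded when the call began, along the tool's axes at that moment; what a row does not reach only later rows make up. Full scale, the value 1, is 0.1 m for a shift and 90 degrees for a turn. A row lasts 1/10 s, in which the tool goes at most 50 mm and 8.59 degrees, less where a joint would pass 70% of its speed; a pose out of reach is approached as far as the arm can. A call with a number of a shift or a turn outside -1 to 1 is refused whole. A call with a gripper value outside its range is refused whole. The fingers move at their own pace and stop on an object; "squeeze" is the grip in N (left out, the last holds). Time passes only in rows, so rows that repeat a pose let the fingers close. It gives the time, the measured TCP pose, the force, the opening and the grip force at its end, in the units of the state.
- ctrl.get_state(): the state, without advancing time (a new reading comes with each control period).
- ctrl.get_image(name): name is "side" or "top" or "wrist"; returns the picture (480x640x3 uint8, red, green, blue); there is no depth.
- ctrl.get_calibration(name): a dict with "vertical_fov" (degrees; the focal length in pixels is half the picture's height over the tangent of half this angle, whatever the lens; pixels are square), "cx", "cy" (the principal point, pixels), "R" (3x3) and "t" (3): a world point X has camera coordinates R X + t; the wrist camera has in their place "T_tool_cam" (4x4, takes a point from camera to tool coordinates, whose origin is the TCP and whose axes are the flange's). Camera axes: x right, y down, z forward; pixel columns grow to the right and rows downward; lengths in m; the calibration is good to about 2 mm. A picture is of the moment at which its call begins: read the wrist's pose just before it. get_calibration takes no time and is no camera call.
- ctrl.close_job(): hands the job in; it is judged then, once.
The state is a dict: "time": time; "joint_positions": joint angles; "qd": joint speeds; "joint_torque": joint torques, N m; "position": TCP position; "tool_rot": TCP orientation; "ft_force": force on the tool from outside, world axes, zero at the start; "torque": the same for the moment, N m; "grip_width": opening from 0.0 (shut) to 1.0 (fully open); "grip_force": force on a finger pad.
Only numpy, scipy, OpenCV 4.12 (cv2) and the standard library are available. Lean on these libraries where they do the work, as an engineer would, in place of code of your own. Each camera call takes 0.05 s, during which the arm holds its last target. There are 200 camera calls.

### The job

Put the steel lid on the vegetable prep station: pick it up by its handle, hook its narrow lip at a tilt under the station's ledge and push in against the springy bar, then swing the wide end down behind the opposite rim and let the spring slide it back under that rim, so that the lid lies flat and fully home. Work gently, guide the lid instead of letting it drop or snap, never press lid or gripper on the station with more than 20 N, and leave the bowl, tumbler, slicer and wrap box where they are.

Things in the scene. Friction and masses are not known exactly. Their poses are not given: they have to be found in the camera images.
- station: Fixed aluminium box 250 (x) x 160 (y) x 50 mm high; origin under its centre, z up, x from the ledge (-x) to the rim (+x). Flat deck at z = 50 mm, with a food pan sunk at x -20..50, y -50..50. A steel top frame on it (ledge, sprung bar, rim, cheeks with inner faces y +-59, top z 57) is fixed up to 18 mm fore or aft (along x) of nominal, differently each time: find it by touch.
- ledge_nominal (a point): Nominal middle of the ledge's free lower edge: station x -62, z 62 mm (12 mm slot over the deck; ledge top z 67). True place up to 18 mm off along x with the frame. Ledge to rim edge is 134 mm, the lid 150: it passes the rim only with its lip end 16 to 19.5 mm past the ledge edge (9 to 12.5 mm into the bar). Seated, the lip end is 10 mm past the edge, underside on the deck.
- bar_nominal (a point): Nominal middle of the free face of the sprung bar under the ledge, station x -69, 100 mm wide in y, shifted with the frame. The lip pushes it towards -x, 12.5 mm to a hard stop: about 1.4 N at first, 10 N just before the stop (0.7 N/mm), 3.5 N with the lid seated. If the lid is let go while pushed deep, the bar throws it hard against the stop wall under the rim.
- rim_nominal (a point): Nominal middle of the free lower edge of the rim across the +x end: station x 72, z 58 mm (rim top z 62), shifted with the frame. Under it, 6 mm deeper (x 78), the stop wall where the seated lid's wide end rests.
- lid: Loose steel lid, 0.36 to 0.54 kg, 5 mm thick; origin at the centre of its underside, z up through the handle, x along its length of 150 mm. The main plate spans x -49..75, 110 mm wide in y; the narrow lip, 80 mm wide in y, is the -x end, x -75..-49. It starts flat on the table.
- lid_grip (a point): Centre of the lid's black handle, 26 mm above the lid's underside at x = y = 0 of the lid, axes as the lid. The handle is an upright bar 12 mm thick along the lid's x, 80 mm long along its y, rising from the plate top (5 mm above the underside) to 41 mm above the underside.
- lid_lip (a point): Middle of the bottom edge of the lip's end (lid x = -75 mm, underside), axes as the lid.
- lid_far (a point): Middle of the bottom edge of the lid's wide end (lid x = +75 mm, underside), axes as the lid.
- bowl: Bystander: steel bowl with yellow vegetable pieces, 150 mm across, 60 mm high; origin under its centre. Leave it alone.
- tumbler: Bystander: white tumbler, 76 mm across, 152 mm high; origin under its centre. Leave it alone.
- slicer: Bystander: flat green slicer board 260 x 100 x 18 mm; origin under its centre. Leave it alone.
- wrapbox: Bystander: paper wrap box 70 x 300 x 55 mm; origin under its centre. Leave it alone.
There are look-alikes about, which are no part of the job. Leave any green or purple look-alike of the lid alone.

How it is judged:
On the way:
1. the lid is held tilted, wide end up, with its lip down on the deck at the ledge side (x of lid_lip in the frame of station below -0.055 m and z of lid_lip in the frame of station between 0.045 and 0.06 m and y of lid_lip in the frame of station between -0.01 and 0.01 m and angle between lid's own z axis and vertical above 0.07 rad), for 0.1 s.
At the end, for the whole second after the job is handed in: The lid lies at rest and released on the deck, both ends within 3 mm of deck height (so lip under the ledge, wide end under the rim), lip end 50.5 to 93.5 mm from the station's origin towards the ledge side, both ends within 6 mm of the station's centre line (z of lid_lip in the frame of station between 0.0465 and 0.053 m and z of lid_far in the frame of station between 0.0465 and 0.053 m and x of lid_lip in the frame of station between -0.0935 and -0.0505 m and y of lid_lip in the frame of station between -0.006 and 0.006 m and y of lid_far in the frame of station between -0.006 and 0.006 m and linear speed of lid below 0.01 m/s and angular speed of lid below 0.05 rad/s and contact force between lid and station above 0.5 N); the robot touches nothing.
It fails at once if the lid is forced or knocked against the station with more than 20 N (contact force between lid and station above 20 N).
It fails at once if the gripper presses on the station with more than 20 N (contact force between the fingers and station above 20 N).
It fails at once if the bowl, tumbler, slicer or wrap box is moved by more than 20 mm (distance of any of bowl, tumbler, slicer, wrapbox from where it was at the start of the episode above 0.02 m).
It also fails if it takes over 54 s, if anything falls off the work surface, if the arm or the gripper's body presses on something with over 40 N, if the wrist force passes 120 N, or if a joint passes its speed limit or range.

## Working session

There is one attempt and no reset: what is moved stays moved. The work goes in short steps, Python scripts to look and compute and a tool call to move; the robot and the scene stay as the last step left them, time stands still between calls to the robot, and variables do not carry over. Pictures are saved under pics/ and viewed, at most 10 in all, crops included, and the job is handed in when it is done.

Besides the shell and the picture viewer there is one more tool, called after "Request:" by a JSON object that holds its "op" and its "data", one argument or row to a line. play_rows: Moves the arm, as the interface text tells. Shift numbers are shares of 0.1 m and turn numbers shares of 90 degrees, none past 1 either way. Its arguments: {"type":"object","properties":{"increments":{"type":"array"},"squeeze":{"type":"number"}},"required":["increments"]}

```bash
mkdir -p pics; python3 - <<'E'
from bench import ctrl
import cv2
s=ctrl.get_state();print(s)
for n in("top","side"):
    cv2.imwrite(f"pics/{n}0.png",ctrl.get_image(n)[:,:,::-1]);print(ctrl.get_calibration(n))
print(ctrl.get_calibration("wrist"))
E
```

```text
{'time': 0.0, 'joint_positions': array([-1.16987333,  0.3218185 , -0.07007016,  1.45170418,  0.0226056 ,
        1.37081366, -0.05691685]), 'qd': array([-0.00018075,  0.00176343,  0.00234408, -0.00019046,  0.00111355,
       -0.00262281,  0.00025513]), 'joint_torque': array([-5.05037278e-04, -4.91292286e+01, -4.03987644e-01, -3.12525845e+01,
       -6.39721518e-02,  4.38476563e-02,  1.37228412e-04]), 'position': array([0.24509624, 0.60154674, 0.29114956]), 'tool_rot': array([-6.03784869e-01, -3.08275281e+00,  3.04513657e-03]), 'ft_force': array([1.03908313, 0.1158011 , 0.76536927]), 'torque': array([0.0162059 , 0.00963238, 0.07069956]), 'grip_force': 0.0, 'grip_width': 0.9975315574730587}
{'vertical_fov': 45.75538898623828, 'cx': 313.3398536327565, 'cy': 237.40112311337873, 'R': array([[ 0.00171554, -0.99984691,  0.01741318],
       [-0.99389689, -0.00362549, -0.11025343],
       [ 0.11029968, -0.01711776, -0.99375096]]), 't': array([-0.01177165,  0.52995971,  1.45236023])}
{'vertical_fov': 44.082215408571294, 'cx': 315.907852946317, 'cy': 238.0445092080277, 'R': array([[ 0.98350267, -0.18072363,  0.00784064],
       [-0.12128323, -0.69094504, -0.71266074],
       [ 0.13421209,  0.6999528 , -0.70146503]]), 't': array([-0.53970896,  0.11741047,  1.42160727])}
{'vertical_fov': 63.61928832342854, 'cx': 319.56256031106074, 'cy': 239.69757371329348, 'T_tool_cam': array([[-1.23061633e-05, -9.63524986e-01, -2.67618388e-01,
         7.40363420e-02],
       [ 9.99999664e-01,  2.07642861e-04, -7.93574930e-04,
         7.83484718e-04],
       [ 8.20198321e-04, -2.67618308e-01,  9.63524659e-01,
        -9.27768250e-02],
       [ 0.00000000e+00,  0.00000000e+00,  0.00000000e+00,
         1.00000000e+00]])}
```

View pics/top0.png

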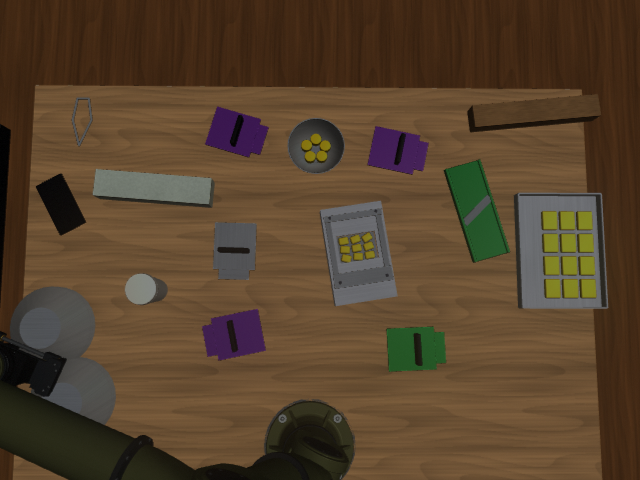

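View pics/side0.png

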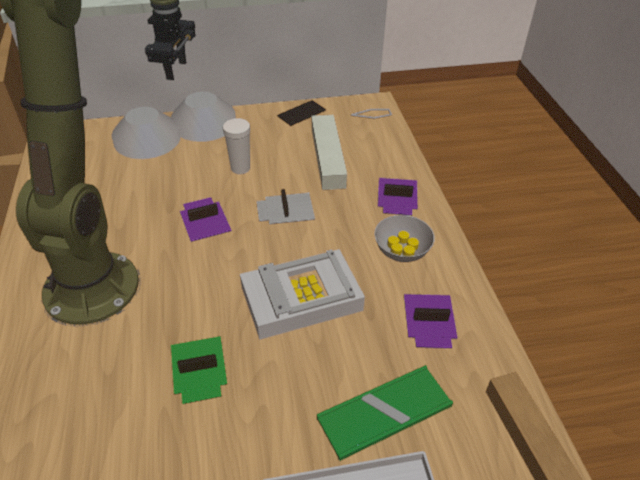

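The top view shows the steel lid at about (235,250), lip toward the robot. The station is at about (358,253), with its wide ledge band on the robot side. I'll zoom in for corners.

```bash
python3 - <<'E'
import cv2
i=cv2.imread("pics/top0.png")[190:320,200:410]
cv2.imwrite("pics/z.png",cv2.resize(i,None,fx=3.8,fy=3.8,interpolation=cv2.INTER_CUBIC))
E
```

```text
(no output)
```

View pics/z.png

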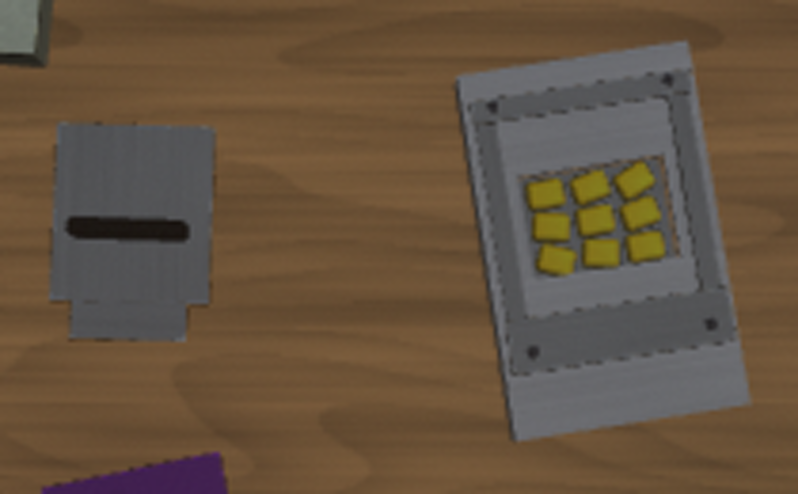

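```bash
cat > h.py <<'E'
from bench import ctrl
import numpy as np
def ray(cal,uv,z,R=None,t=None):
    f=240/np.tan(np.radians(cal["vertical_fov"]/2))
    R=cal["R"] if R is None else R; t=cal["t"] if t is None else t
    d=R.T@np.array([(uv[0]-cal["cx"])/f,(uv[1]-cal["cy"])/f,1]); c=-R.T@t
    return c+d*(z-c[2])/d[2]
E
python3 - <<'E'
from h import *
c=ctrl.get_calibration("top")
P=lambda u,v,z:ray(c,(200+(u+.5)/3.8-.5,190+(v+.5)/3.8-.5),z)
pr=lambda n,x:print(n,np.round(x,4))
S=[P(459,78,.05),P(688,42,.05),P(749,403,.05),P(515,440,.05)]
m=np.mean(S,0);pr("station",m)
ax=(S[0]+S[1]-S[2]-S[3])/2;ay=(S[0]+S[3]-S[1]-S[2])/2
yaw=np.arctan2(ax[1],ax[0]);print(np.linalg.norm(ax),np.linalg.norm(ay),np.degrees(yaw),np.degrees(np.arctan2(-ay[0],ay[1])))
ux=np.array([np.cos(yaw),np.sin(yaw),0]);uy=np.array([-ux[1],ux[0],0])
for n,u,v,z in(("ledge",527,318,.067),("ledge",700,290,.067),("rim",497,122,.062),("rim",668,97,.062),("ledgeback",511,376,.067),("lb",735,341,.067)):
    d=P(u,v,z)-m;pr(n,[d@ux,d@uy])
L=[P(58,124,.005),P(215,128,.005),P(186,341,.005),P(70,339,.005)]
for l in L:pr("lid",l)
h=[P(68,228,.041),P(188,231,.041)];pr("handle",np.mean(h,0));d=h[0]-h[1];print(np.linalg.norm(d),np.degrees(np.arctan2(-d[0],d[1])))
pr("lid far/lip mid",[(L[0]+L[1])/2,(L[2]+L[3])/2])
from scipy.spatial.transform import Rotation as R
pr("R",R.from_rotvec(ctrl.get_state()["tool_rot"]).as_matrix())
E
```

```text
station [ 0.489  -0.1252  0.05  ]
0.24752814757792702 0.15865718987765962 8.791231889935062 9.1415600949009
ledge [-0.0455  0.06  ]
ledge [-0.0445 -0.0569]
rim [0.0879 0.0591]
rim [ 0.0875 -0.0577]
ledgeback [-0.0818  0.0765]
lb [-0.0814 -0.0743]
lid [0.5721 0.25   0.005 ]
lid [0.5697 0.1408 0.005 ]
lid [0.4214 0.1588 0.005 ]
lid [0.4226 0.2387 0.005 ]
handle [0.4953 0.1956 0.041 ]
0.08108830950174202 -1.2535119545129172
lid far/lip mid [[0.5709 0.1954 0.005 ]
 [0.422  0.1988 0.005 ]]
R [[-9.261e-01  3.772e-01 -6.000e-04]
 [ 3.772e-01  9.261e-01 -1.600e-03]
 [-1.000e-04 -1.700e-03 -1.000e+00]]
```

The frame sits about 16.5 mm toward +x: ledge edge near station x -0.0455, rim edge near +0.088. I'm moving to above the lid now.

Request:
{"op": "play_rows", "data": {
  "increments": [
    [[-1,-1,0,0,0,0.76,0],[-1,-1,0,0,0,0.76,0],[-1,-1,0,0,0,0.76,0],[-1,-1,0,0,0,0.76,0],[-1,-1,0,0,0,0.76,0],[-1,-1,0,0,0,0.76,0],[-1,-1,0,0,0,0.76,0],[-1,-1,0,0,0,0.76,0]]
  ],
  "squeeze": 40
}}

```text
time: 0.9
position: [0.3, 0.4714, 0.2918]
tool_rot: [2.239, 2.203, -0.001]
ft_force: [0.2, 0.4, 0.4]
grip_width: 0.51
grip_force: 0.0
```

Request:
{"op": "play_rows", "data": {
  "increments": [
    [[-1,0.8,0,0,0,0,1],[-1,0.8,0,0,0,0,1],[-1,0.8,0,0,0,0,1],[-1,0.8,0,0,0,0,1]]
  ]
}}

```text
time: 1.3
position: [0.3828, 0.3661, 0.2921]
tool_rot: [2.24, 2.199, -0.001]
ft_force: [-0.2, 0.3, 1.0]
grip_width: 0.784
grip_force: 0.0
```

Request:
{"op": "play_rows", "data": {
  "increments": [
    [[-1,0.8,0,0,0,0,1],[-1,0.8,0,0,0,0,1],[-1,0.8,0,0,0,0,1],[-1,0.8,0,0,0,0,1],[-1,0.8,0,0,0,0,1]]
  ]
}}

```text
time: 1.8
position: [0.4578, 0.2705, 0.292]
tool_rot: [-2.232, -2.209, 0.001]
ft_force: [-0.5, 0.6, 0.3]
grip_width: 0.998
grip_force: 0.0
```

Request:
{"op": "play_rows", "data": {
  "increments": [
    [[-0.74,0.2,0.8,0,0,0,1],[-0.74,0.2,0.8,0,0,0,1],[-0.74,0.2,0.8,0,0,0,1],[-0.74,0.2,0.8,0,0,0,1],[-0.74,0.2,0.8,0,0,0,1],[-0.74,0.2,0.8,0,0,0,1]]
  ]
}}

```text
time: 2.4
position: [0.4775, 0.1985, 0.2137]
tool_rot: [2.229, 2.214, 0.004]
ft_force: [0.2, 0.2, 0.3]
grip_width: 0.999
grip_force: 0.0
```

```bash
python3 - <<'E'
from h import *
import cv2
s=ctrl.get_state();print(s["position"],s["tool_rot"],s["grip_width"],s["time"])
cv2.imwrite("pics/w1.png",ctrl.get_image("wrist")[:,:,::-1])
E
```

```text
[0.47752039 0.19851395 0.21365564] [2.22852797 2.21429868 0.00439882] 0.9987980113554652 2.4
```

View pics/w1.png

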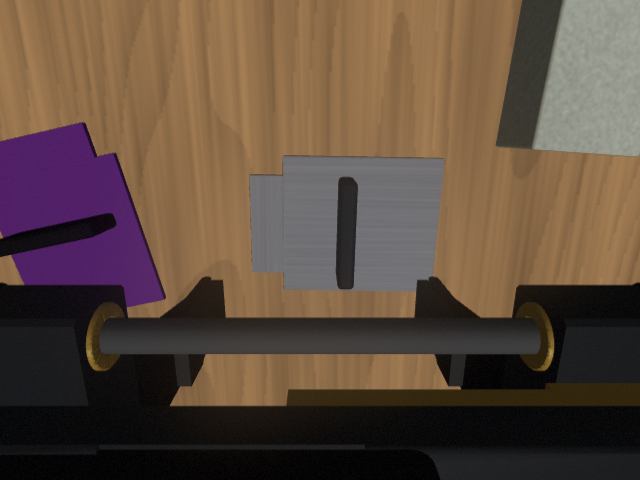

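The wrist view shows the lid: plate corners at (283,156), (443,158), (435,292) and (284,289), and lip end at x≈251. I'll convert these to world positions.

```bash
cat >> h.py <<'E'
from scipy.spatial.transform import Rotation as Ro
def wray(uv,z,pos,rv):
    c=ctrl.get_calibration("wrist");T=np.eye(4);T[:3,:3]=Ro.from_rotvec(rv).as_matrix();T[:3,3]=pos
    C=np.linalg.inv(T@c["T_tool_cam"]);return ray(c,uv,z,C[:3,:3],C[:3,3])
E
python3 - <<'E'
from h import *
p=[0.47752039,0.19851395,0.21365564];r=[2.22852797,2.21429868,0.00439882]
for u in[(283,156),(443,158),(435,292),(284,289),(250,175),(253,271)]:print(np.round(wray(u,.005,p,r),4))
for u in[(348,178),(346,288)]:print("h",np.round(wray(u,.041,p,r),4))
E
```

```text
[0.4498 0.2556 0.005 ]
[0.572  0.2533 0.005 ]
[0.574  0.1429 0.005 ]
[0.4472 0.1465 0.005 ]
[0.4239 0.2414 0.005 ]
[0.4221 0.1627 0.005 ]
h [0.497  0.2427 0.041 ]
h [0.4965 0.162  0.041 ]
```

Request:
{"op": "play_rows", "data": {
  "increments": [
    [[0,0.195,0.8,0,0,0.009,1],[0,0.195,0.8,0,0,0.009,1],[0,0.195,0.8,0,0,0.009,1],[0,0.195,0.8,0,0,0.009,1]]
  ]
}}

```text
time: 2.85
position: [0.497, 0.1966, 0.1331]
tool_rot: [-2.247, -2.196, -0.0]
ft_force: [0.1, -0.6, 0.3]
grip_width: 1.002
grip_force: 0.0
```

Request:
{"op": "play_rows", "data": {
  "increments": [
    [[0,0,0.2,0,0,0,1],[0,0,0.4,0,0,0,1],[0,0,0.54,0,0,0,1],[0,0,0.54,0,0,0,1],[0,0,0.54,0,0,0,1]]
  ]
}}

```text
time: 3.35
position: [0.4976, 0.1962, 0.0795]
tool_rot: [2.247, 2.195, 0.003]
ft_force: [-0.2, 0.5, 0.7]
grip_width: 0.997
grip_force: 0.0
```

Request:
{"op": "play_rows", "data": {
  "increments": [
    [[0,0,0,0,0,0,-1],[0,0,0,0,0,0,-1],[0,0,0,0,0,0,-1],[0,0,0,0,0,0,-1],[0,0,0,0,0,0,-1],[0,0,0,0,0,0,-1],[0,0,0,0,0,0,-1],[0,0,0,0,0,0,-1]]
  ],
  "squeeze": 50
}}

```text
time: 4.15
position: [0.4969, 0.1957, 0.0782]
tool_rot: [2.248, 2.195, 0.0]
ft_force: [-0.2, -0.5, 0.0]
grip_width: 0.357
grip_force: 0.0
```

Request:
{"op": "play_rows", "data": {
  "increments": [
    [[0,0,0,0,0,0,-1],[0,0,0,0,0,0,-1],[0,0,0,0,0,0,-1],[0,0,0,0,0,0,-1]]
  ]
}}

```text
time: 4.55
position: [0.4971, 0.1957, 0.0783]
tool_rot: [2.248, 2.195, 0.0]
ft_force: [0.0, 0.0, -1.0]
grip_width: 0.131
grip_force: 50.0
```

Request:
{"op": "play_rows", "data": {
  "increments": [
    [[0,0,-0.2,0,0,0,-1],[0,0,-0.4,0,0,0,-1],[0,0,-0.7,0,0,0,-1],[0,0,-1,0,0,0,-1],[0,0,-1,0,0,0,-1],[0,0,-1,0,0,0,-1]]
  ]
}}

```text
time: 5.15
position: [0.4964, 0.1956, 0.1775]
tool_rot: [-2.247, -2.195, 0.001]
ft_force: [-0.6, -0.6, -5.2]
grip_width: 0.128
grip_force: 50.0
```

```bash
python3 - <<'E'
from h import *
import cv2
s=ctrl.get_state();print(s["position"],s["tool_rot"],s["grip_width"],s["grip_force"],s["ft_force"],s["torque"],s["time"])
cv2.imwrite("pics/w2.png",ctrl.get_image("wrist")[:,:,::-1])
E
```

```text
[0.49635932 0.19560183 0.17750875] [-2.24731072e+00 -2.19459098e+00  1.02645038e-03] 0.12787175602471446 50.00010682269931 [-0.56291711 -0.58892426 -5.1588959 ] [-0.1443236   0.13835522  0.01123672] 5.15
```

View pics/w2.png

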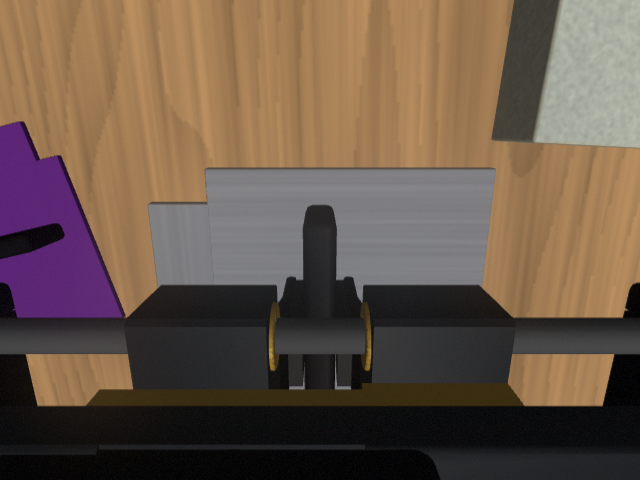

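The lid is held square: the plate's far edge runs (205,169)–(495,169). I'll work out the lid's offset in the tool frame, and the motion to the station.

```bash
python3 - <<'E'
from h import *
c=ctrl.get_calibration("wrist");T=c["T_tool_cam"];C=np.linalg.inv(T)
for u in[(205,169),(495,169),(150,203),(209,203)]:print(np.round(ray(c,u,.0733,C[:3,:3],C[:3,3]),4))
# tilted pregrasp motion
s=ctrl.get_state();print(np.degrees(2*np.arctan2(2.19459,2.2473))-90)
E
```

```text
[ 0.0591 -0.0491  0.0733]
[0.0591 0.0738 0.0733]
[ 0.0445 -0.0742  0.0733]
[ 0.0445 -0.0485  0.0733]
-1.3597449702752158
```

Request:
{"op": "play_rows", "data": {
  "increments": [
    [[-0.3,0,-0.1,0,0,0,-1],[-0.6,0.1,-0.2,0,0,0,-1],[-0.9,0.1,-0.25,0,0,0,-1],[-1,0.1,-0.25,0,0,0,-1]]
  ]
}}

```text
time: 5.6
position: [0.5039, 0.0912, 0.2018]
tool_rot: [2.253, 2.189, -0.006]
ft_force: [0.7, -0.8, -4.0]
grip_width: 0.133
grip_force: 50.0
```

Request:
{"op": "play_rows", "data": {
  "increments": [
    [[-0.4,0,0,0,0,0,-1],[-0.8,0.1,0,0,0,0,-1],[-1,0.2,0,0,0,0,-1]]
  ]
}}

```text
time: 5.9
position: [0.5207, -0.0086, 0.2013]
tool_rot: [-2.251, -2.19, 0.006]
ft_force: [0.4, 0.4, -5.1]
grip_width: 0.134
grip_force: 50.0
```

Request:
{"op": "play_rows", "data": {
  "increments": [
    [[-0.3,0.1,0,0,0,-0.05,-1],[-0.6,0.15,0,0,0,-0.08,-1],[-0.9,0.15,0,0,0,-0.114,-1],[-1,0.15,0,0,0,-0.114,-1],[-1,0.15,0,0,0,-0.114,-1]]
  ]
}}

```text
time: 6.4
position: [0.5336, -0.1067, 0.2016]
tool_rot: [-2.046, -2.381, 0.004]
ft_force: [0.3, 0.5, -5.1]
grip_width: 0.133
grip_force: 50.0
```

```bash
python3 - <<'E'
from h import *
import cv2
s=ctrl.get_state();print(s["position"],s["tool_rot"],s["grip_force"],s["ft_force"],s["torque"],s["time"])
i=ctrl.get_image("wrist")[:,:,::-1];cv2.imwrite("pics/w3.png",i)
E
```

```text
[ 0.53357687 -0.10668819  0.20156444] [-2.04611615 -2.38128077  0.00368968] 49.999683732166886 [ 0.32638967  0.51500546 -5.0743941 ] [-0.02398398  0.01043642 -0.00036401] 6.4
```

View pics/w3.png

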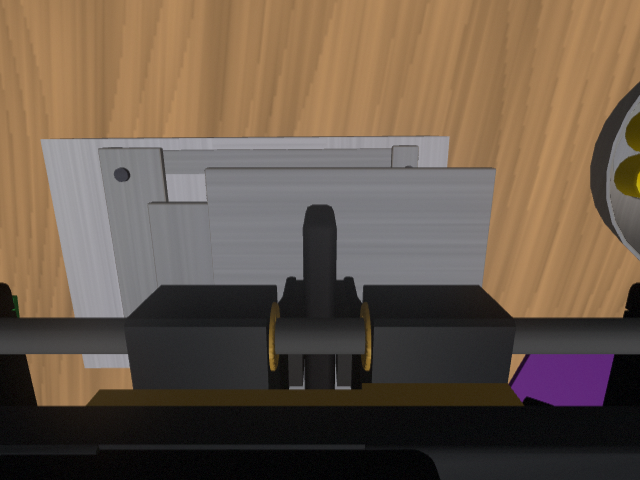

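The wrist view shows the station's left edge (43,139)–(449,136), the ledge free edge at about (163,149)–(166,200), the rim's outer band at about (392–418,147), and the cheek's inner edge at row ~174.

```bash
python3 - <<'E'
from h import *
p=[0.53357687,-0.10668819,0.20156444];r=[-2.04611615,-2.38128077,.00368968]
M=Ro.from_rotvec(r).as_matrix();print(np.round(M,4),"yaw",np.degrees(np.arctan2(M[1,1],M[0,1])))
a=wray((43,139),.05,p,r);b=wray((449,136),.05,p,r);d=b-a;print(a,b,np.linalg.norm(d),"st yaw",np.degrees(np.arctan2(d[1],d[0])))
ux=d/np.linalg.norm(d);uy=np.array([-ux[1],ux[0],0])
m=(a+b)/2-.08*uy;print("center",m)
for n,u,z in(("ledge",(164,149),.067),("ledge",(166,198),.067),("rim in",(392,149),.062),("rim out",(418,147),.062),("cheek in",(190,174),.057),("ledge back",(101,149),.067),("bl",(86,367),.05)):
    q=wray(u,z,p,r)-m;print(n,np.round([q@ux,q@uy],4))
E
```

```text
[[-1.505e-01  9.886e-01 -3.000e-03]
 [ 9.886e-01  1.505e-01 -5.000e-04]
 [-0.000e+00 -3.100e-03 -1.000e+00]] yaw 8.658340603147133
[ 0.35458731 -0.06300988  0.05      ] [ 0.59982726 -0.02386351  0.05      ] 0.24834466303901495 st yaw 9.069314191361267
center [ 0.48981762 -0.12243656  0.05      ]
ledge [-0.0439  0.0742]
ledge [-0.0459  0.0459]
rim in [0.0877 0.073 ]
rim out [0.1028 0.0741]
cheek in [-0.0337  0.0589]
ledge back [-0.0801  0.0744]
bl [-0.1248 -0.0797]
```

```bash
cat >> h.py <<'E'
C0=np.array([.4898,-.1224,0]);YAW=np.radians(9.0)
UX=np.array([np.cos(YAW),np.sin(YAW),0]);UY=np.array([-UX[1],UX[0],0]);UZ=np.array([0,0,1.])
A,H,OY=.0747,.0783,-.0042
def where():
    s=ctrl.get_state();M=Ro.from_rotvec(s["tool_rot"]).as_matrix();p=s["position"]-C0
    th=np.arcsin(M[2,1]);q=p-A*M[:,1]+H*M[:,2]-OY*M[:,0]
    f=s["ft_force"]
    print("lip",np.round([q@UX*1e3,q@UY*1e3,q@UZ*1e3],1),"tilt",np.round(np.degrees(th),2),"yaw",np.round(np.degrees(np.arctan2(M[1,1],M[0,1])),2),"F",np.round([f@UX,f@UY,f[2]],1),"grip",s["grip_force"],"t",s["time"])
    return s,M
def plan(lx,lz,th):
    s,M=where();t=np.radians(th);Y=np.cos(t)*UX+np.sin(t)*UZ;N=-np.sin(t)*UX+np.cos(t)*UZ
    tgt=C0+lx*UX+lz*UZ+A*Y+H*N+OY*UY
    d=M.T@(tgt-s["position"])/.1;W=np.column_stack([UY,Y,-N]);r=Ro.from_matrix(M.T@W).as_rotvec()/(np.pi/2)
    print("shift",np.round(d,3),"turn",np.round(r,4))
E
python3 -c "
from h import *
plan(-.028,.085,12)"
```

```text
lip [-28.5  15.1 123.7] tilt -0.14 yaw 8.81 F [ 0.6  1.2 -4.6] grip 50.00007494352758 t 6.45
shift [-0.149 -0.175  0.247] turn [-0.1349 -0.0005 -0.0022]
```

Request:
{"op": "play_rows", "data": {
  "increments": [
    [[-0.15,-0.09,0,-0.07,0,-0.002,-1],[-0.15,-0.175,0.1,-0.135,0,-0.002,-1],[-0.15,-0.175,0.25,-0.135,0,-0.002,-1],[-0.15,-0.175,0.25,-0.135,0,-0.002,-1],[-0.15,-0.175,0.25,-0.135,0,-0.002,-1]]
  ]
}}

```text
time: 6.95
position: [0.5201, -0.1208, 0.1782]
tool_rot: [1.941, 2.281, 0.242]
ft_force: [0.4, -0.4, -4.4]
grip_width: 0.134
grip_force: 50.0
```

```bash
python3 -c "
from h import *
import cv2
plan(-.028,.0525,12)
cv2.imwrite('pics/w4.png',ctrl.get_image('wrist')[:,:,::-1])"
```

```text
lip [-26.5   0.8  85.9] tilt 12.11 yaw 9.21 F [ 0.4 -0.4 -4.4] grip 50.00016963109374 t 6.95
shift [-0.01  -0.084  0.325] turn [ 0.0012 -0.0007  0.0023]
```

View pics/w4.png

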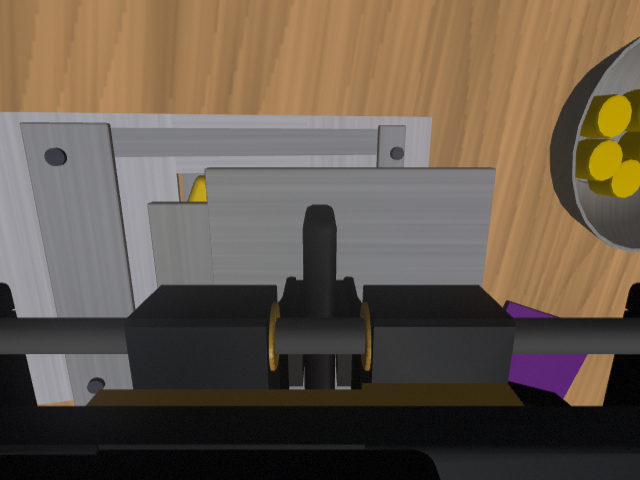

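The lid is tilted and clear. Both ledge screws are visible, at (55,157) and (96,386), so I'll use their midpoint to check centring along y.

```bash
python3 -c "
from h import *
s,M=where()
for u,z in (((55,157),.067),((96,386),.067),((111,126),.067),((131,290),.067),((378,128),.062),((120,155),.057)):
    q=wray(u,z,s['position'],s['tool_rot'])-C0;print(np.round([q@UX,q@UY],4))
"
```

```text
lip [-25.8   0.2  86.5] tilt 12.17 yaw 9.21 F [ 0.8  0.6 -3.7] grip 50.00046908855438 t 7.0
[-0.0697  0.0591]
[-0.0694 -0.0627]
[-0.0444  0.0729]
[-0.0454 -0.0086]
[0.0878 0.0728]
[-0.0448  0.0592]
```

Request:
{"op": "play_rows", "data": {
  "increments": [
    [[0,-0.02,0.1,0,0,0.002,-1],[0,-0.05,0.2,0,0,0.002,-1],[0,-0.075,0.28,0,0,0.002,-1],[0,-0.075,0.28,0,0,0.002,-1],[0,-0.075,0.28,0,0,0.002,-1]]
  ]
}}

```text
time: 7.5
position: [0.5182, -0.1231, 0.1488]
tool_rot: [1.948, 2.275, 0.241]
ft_force: [-0.1, 0.6, -4.2]
grip_width: 0.133
grip_force: 50.0
```

```bash
python3 -c "
from h import *
plan(-.028,.0515,12)
plan(-.050,.0515,12)"
```

```text
lip [-28.7  -0.8  56.6] tilt 12.1 yaw 8.87 F [-0.   0.6 -4.2] grip 50.000184774398804 t 7.5
shift [ 0.01  -0.002  0.053] turn [ 0.0011  0.0001 -0.0014]
lip [-28.7  -0.8  56.6] tilt 12.1 yaw 8.87 F [-0.   0.6 -4.2] grip 50.000184774398804 t 7.5
shift [ 0.009 -0.217  0.007] turn [ 0.0011  0.0001 -0.0014]
```

Request:
{"op": "play_rows", "data": {
  "increments": [
    [[0,0,0.025,0,0,-0.001,-1],[0,0,0.05,0,0,-0.001,-1],[0,-0.04,0.042,0,0,-0.001,-1],[0,-0.09,0.033,0,0,-0.001,-1],[0,-0.14,0.023,0,0,-0.001,-1],[0,-0.18,0.015,0,0,-0.001,-1],[0,-0.2,0.011,0,0,-0.001,-1],[0,-0.2,0.011,0,0,-0.001,-1]]
  ]
}}

```text
time: 8.3
position: [0.499, -0.1261, 0.1441]
tool_rot: [1.945, 2.276, 0.243]
ft_force: [0.1, -1.0, -3.6]
grip_width: 0.137
grip_force: 50.0
```

```bash
python3 -c "
from h import *
plan(-.056,.0515,12)"
```

```text
lip [-48.   -0.8  51.8] tilt 12.17 yaw 8.96 F [-0.1 -1.  -3.6] grip 50.00029418617487 t 8.3
shift [ 0.009 -0.076 -0.011] turn [ 0.0019 -0.0001 -0.0004]
```

Request:
{"op": "play_rows", "data": {
  "increments": [
    [[0,-0.02,-0.004,0,0,0,-1],[0,-0.04,-0.008,0,0,0,-1],[0,-0.04,-0.008,0,0,0,-1],[0,-0.04,-0.008,0,0,0,-1]]
  ]
}}

```text
time: 8.7
position: [0.4955, -0.1266, 0.1442]
tool_rot: [1.944, 2.276, 0.243]
ft_force: [1.5, 0.0, -3.6]
grip_width: 0.133
grip_force: 50.0
```

```bash
python3 -c "
from h import *
where()"
```

```text
lip [-51.4  -0.8  51.9] tilt 12.19 yaw 8.99 F [ 1.5 -0.2 -3.6] grip 50.000100787729025 t 8.7
```

Request:
{"op": "play_rows", "data": {
  "increments": [
    [[0,-0.02,-0.004,0,0,0,-1],[0,-0.04,-0.008,0,0,0,-1],[0,-0.04,-0.008,0,0,0,-1],[0,-0.04,-0.008,0,0,0,-1]]
  ]
}}

```text
time: 9.1
position: [0.4918, -0.1272, 0.1443]
tool_rot: [1.944, 2.276, 0.244]
ft_force: [3.8, 1.0, -4.6]
grip_width: 0.134
grip_force: 50.0
```

```bash
python3 -c "
from h import *
where()"
```

```text
lip [-55.1  -0.9  52. ] tilt 12.25 yaw 8.99 F [ 3.9  0.4 -4.6] grip 50.00493544153869 t 9.1
```

Request:
{"op": "play_rows", "data": {
  "increments": [
    [[0,-0.02,-0.004,0,0,0,-1],[0,-0.04,-0.008,0,0,0,-1],[0,-0.05,-0.01,0,0,0,-1],[0,-0.05,-0.01,0,0,0,-1],[0,-0.05,-0.01,0,0,0,-1]]
  ]
}}

```text
time: 9.6
position: [0.4875, -0.1279, 0.1446]
tool_rot: [1.943, 2.274, 0.246]
ft_force: [6.3, 1.4, -5.7]
grip_width: 0.139
grip_force: 50.0
```

```bash
python3 -c "
from h import *
where()"
```

```text
lip [-59.4  -0.9  52.2] tilt 12.35 yaw 8.99 F [ 6.5  0.4 -5.7] grip 50.03015259280801 t 9.6
```

Request:
{"op": "play_rows", "data": {
  "increments": [
    [[0,-0.01,-0.002,0,0,0,-1],[0,-0.02,-0.005,0,0,0,-1],[0,-0.02,-0.005,0,0,0,-1],[0,-0.02,-0.005,0,0,0,-1]]
  ]
}}

```text
time: 10.0
position: [0.4858, -0.1281, 0.1448]
tool_rot: [1.942, 2.274, 0.246]
ft_force: [8.1, 2.1, -6.1]
grip_width: 0.135
grip_force: 50.1
```

```bash
python3 -c "
from h import *
plan(-.0625,.0515,6);plan(-.0625,.0512,2)"
```

```text
lip [-61.   -0.9  52.3] tilt 12.4 yaw 9.0 F [ 8.3  0.8 -6.1] grip 50.059257578104734 t 10.0
shift [0.008 0.066 0.093] turn [ 0.0711  0.0005 -0.0001]
lip [-61.   -0.9  52.3] tilt 12.4 yaw 9.0 F [ 8.3  0.8 -6.1] grip 50.059257578104734 t 10.0
shift [0.008 0.112 0.155] turn [ 1.156e-01  5.000e-04 -1.000e-04]
```

Request:
{"op": "play_rows", "data": {
  "increments": [
    [[0.002,0,0.02,0.014,0,0,-1],[0.004,0.016,0.038,0.028,0,0,-1],[0.006,0.033,0.056,0.043,0,0,-1],[0.008,0.049,0.075,0.057,0,0,-1],[0.008,0.066,0.093,0.071,0,0,-1],[0.008,0.066,0.093,0.071,0,0,-1],[0.008,0.066,0.093,0.071,0,0,-1]]
  ]
}}

```text
time: 10.7
position: [0.4951, -0.1265, 0.1376]
tool_rot: [1.993, 2.333, 0.122]
ft_force: [8.3, 0.9, -3.7]
grip_width: 0.13
grip_force: 50.0
```

```bash
python3 -c "
from h import *
plan(-.0625,.0512,2)
import cv2
cv2.imwrite('pics/w5.png',ctrl.get_image('wrist')[:,:,::-1])"
```

```text
lip [-61.3  -0.8  51.8] tilt 6.11 yaw 9.01 F [ 8.3 -0.4 -3.7] grip 50.00439497642219 t 10.7
shift [0.007 0.042 0.06 ] turn [0.0456 0.0014 0.    ]
```

View pics/w5.png

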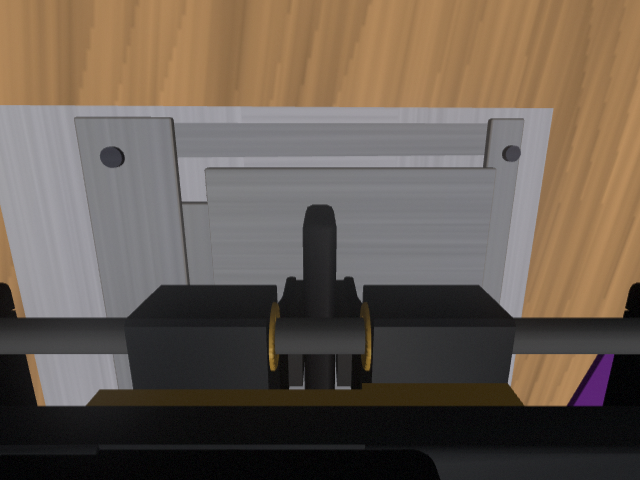

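Grip hasn't slipped, the lip is under the ledge, and the lid's wide end (495,169) is just above the rim. I'll push 1 mm deeper and carry on down slowly.

Request:
{"op": "play_rows", "data": {
  "increments": [
    [[0,-0.006,0,0,0,0,-1],[0,-0.012,0,0,0,0,-1],[0.003,0,0.015,0.011,0,0,-1],[0.003,0.014,0.03,0.023,0,0,-1],[0.003,0.028,0.045,0.034,0,0,-1],[0.003,0.042,0.06,0.046,0,0,-1],[0.003,0.042,0.06,0.046,0,0,-1]]
  ]
}}

```text
time: 11.45
position: [0.5007, -0.1255, 0.1324]
tool_rot: [2.023, 2.37, 0.039]
ft_force: [7.8, 0.3, -1.6]
grip_width: 0.133
grip_force: 50.0
```

```bash
python3 -c "
from h import *
plan(-.0622,.0508,0)"
```

```text
lip [-61.6  -0.8  51.5] tilt 2.03 yaw 9.03 F [ 7.8 -0.9 -1.6] grip 50.00307192094624 t 11.45
shift [0.006 0.021 0.034] turn [0.0225 0.0018 0.0003]
```

Request:
{"op": "play_rows", "data": {
  "increments": [
    [[0,-0.004,0.004,0,0,0,-1],[0,0,0.008,0.005,0,0,-1],[0,0.006,0.014,0.01,0,0,-1],[0,0.006,0.014,0.01,0,0,-1]]
  ]
}}

```text
time: 11.85
position: [0.5013, -0.1254, 0.1312]
tool_rot: [2.03, 2.377, 0.022]
ft_force: [8.3, 0.1, -1.9]
grip_width: 0.131
grip_force: 50.0
```

```bash
python3 -c "
from h import *
plan(-.0622,.0505,0)
import cv2
cv2.imwrite('pics/w6.png',ctrl.get_image('wrist')[:,:,::-1])"
```

```text
lip [-62.2  -0.8  51.3] tilt 1.17 yaw 9.02 F [ 8.2 -1.2 -1.9] grip 50.0047461502254 t 11.85
shift [0.006 0.016 0.024] turn [0.013  0.0017 0.0002]
```

View pics/w6.png

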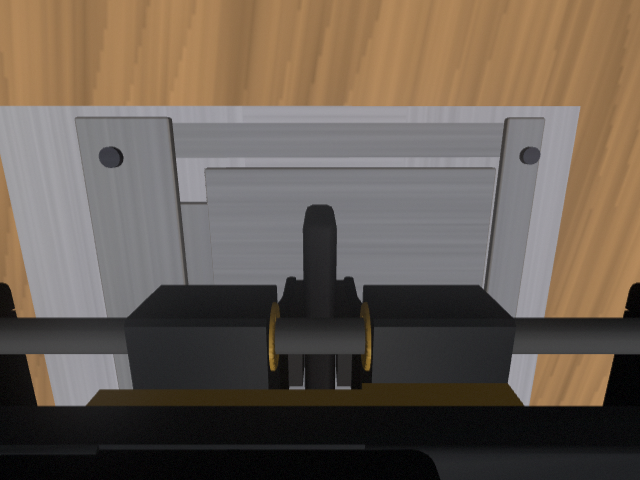

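The wide end now sits just inside the rim with a small gap, so I'll continue down to flat.

Request:
{"op": "play_rows", "data": {
  "increments": [
    [[0,0.004,0.007,0.004,0,0,-1],[0,0.009,0.014,0.008,0,0,-1],[0,0.014,0.021,0.012,0,0,-1],[0,0.014,0.021,0.012,0,0,-1]]
  ]
}}

```text
time: 12.3
position: [0.5028, -0.1251, 0.1293]
tool_rot: [2.038, 2.387, -0.0]
ft_force: [8.1, 0.0, -0.7]
grip_width: 0.132
grip_force: 50.0
```

```bash
python3 -c "
from h import *
plan(-.0622,.0502,0)"
```

```text
lip [-62.2  -0.8  50.8] tilt 0.11 yaw 9.02 F [ 8.  -1.2 -0.7] grip 50.01806802581996 t 12.3
shift [0.005 0.001 0.008] turn [0.0012 0.0016 0.0002]
```

Request:
{"op": "play_rows", "data": {
  "increments": [
    [[0,0,0.003,0,0,0,-1],[0,0.015,0.003,0,0,0,-1],[0,0.03,0.003,0,0,0,-1],[0,0.045,0.003,0,0,0,-1],[0,0.055,0.003,0,0,0,-1],[0,0.055,0.003,0,0,0,-1]]
  ]
}}

```text
time: 12.9
position: [0.5067, -0.1245, 0.1284]
tool_rot: [2.04, 2.388, -0.003]
ft_force: [5.6, 1.2, 0.2]
grip_width: 0.132
grip_force: 50.0
```

```bash
python3 -c "
from h import *
where()"
```

```text
lip [-58.4  -0.6  50.1] tilt -0.06 yaw 8.98 F [5.7 0.3 0.2] grip 50.00144840218127 t 12.9
```

Request:
{"op": "play_rows", "data": {
  "increments": [
    [[0,0.01,0,0,0,0,-1],[0,0.02,0,0,0,0,-1],[0,0.03,0,0,0,0,-1],[0,0.03,0,0,0,0,-1],[0,0.03,0,0,0,0,-1]]
  ]
}}

```text
time: 13.4
position: [0.5078, -0.1244, 0.1283]
tool_rot: [-2.039, -2.386, 0.006]
ft_force: [0.2, 0.2, 8.4]
grip_width: 0.132
grip_force: 50.0
```

```bash
python3 -c "
from h import *
where()"
```

```text
lip [-57.6  -0.5  50.4] tilt -0.3 yaw 8.95 F [0.3 0.1 8.4] grip 50.04891271702945 t 13.4
```

Request:
{"op": "play_rows", "data": {
  "increments": [
    [[0,0.005,0,0,0,0,-1],[0,0.01,0,0,0,0,-1],[0,0.015,0,0,0,0,-1],[0,0.015,0,0,0,0,-1],[0,0.015,0,0,0,0,-1]]
  ]
}}

```text
time: 13.9
position: [0.5086, -0.1243, 0.1282]
tool_rot: [-2.039, -2.384, 0.008]
ft_force: [-1.7, -0.6, 10.6]
grip_width: 0.132
grip_force: 50.1
```

```bash
python3 -c "
from h import *
where()"
```

```text
lip [-56.9  -0.5  50.5] tilt -0.39 yaw 8.94 F [-1.8 -0.3 10.6] grip 50.080408891662955 t 13.9
```

Upward force is building to 10.6 N: either it jammed by pressing on the deck, or it reached the wall. I'll relieve it with a slight lift and a tilt back to level.

Request:
{"op": "play_rows", "data": {
  "increments": [
    [[0,-0.005,-0.003,0,0,0,-1],[0,-0.01,-0.007,-0.002,0,0,-1],[0,-0.01,-0.007,-0.002,0,0,-1]]
  ]
}}

```text
time: 14.2
position: [0.5083, -0.1242, 0.1283]
tool_rot: [-2.041, -2.388, 0.003]
ft_force: [1.7, -1.4, 5.6]
grip_width: 0.133
grip_force: 50.0
```

```bash
python3 -c "
from h import *
where()
print(ctrl.get_state()['torque'])"
```

```text
lip [-56.8  -0.5  50.1] tilt -0.1 yaw 8.96 F [ 1.5 -1.6  5.6] grip 50.00733867287636 t 14.2
[-0.40050489 -0.46833861  0.07072243]
```

Request:
{"op": "play_rows", "data": {
  "increments": [
    [[0,0,-0.004,-0.001,0,0,-1],[0,0,-0.007,-0.002,0,0,-1],[0,0,-0.007,-0.002,0,0,-1]]
  ]
}}

```text
time: 14.5
position: [0.5082, -0.1242, 0.1283]
tool_rot: [2.04, 2.387, -0.0]
ft_force: [3.8, -4.1, 1.7]
grip_width: 0.137
grip_force: 50.0
```

```bash
python3 -c "
from h import *
where()
print(ctrl.get_state()['torque'])"
```

```text
lip [-56.7  -0.5  49.9] tilt 0.05 yaw 8.97 F [ 3.2 -4.7  1.7] grip 50.00369142740965 t 14.5
[-0.69234934 -0.81878228  0.05285952]
```

Request:
{"op": "play_rows", "data": {
  "increments": [
    [[0,0,0,0,0,0,-1],[0,0,0,0,0,0,-1]]
  ]
}}

```text
time: 14.7
position: [0.5082, -0.1242, 0.1283]
tool_rot: [2.04, 2.387, -0.0]
ft_force: [3.9, -2.3, 1.6]
grip_width: 0.134
grip_force: 50.0
```

```bash
python3 -c "
from h import *
where()
print(ctrl.get_state()['torque'])
import cv2
i=ctrl.get_image('wrist')[:,:,::-1];cv2.imwrite('pics/w7.png',i)
a=cv2.imread('pics/w6.png').astype(int);g=i.astype(int)
for r in (180,220,260):print(r,[int(v) for v in g[r,440:540].mean(1)])
for r in (220,260):print(r,[int(v) for v in a[r,440:540].mean(1)])
"
```

```text
lip [-56.7  -0.5  49.9] tilt 0.04 yaw 8.97 F [ 3.5 -2.8  1.6] grip 50.003325613215566 t 14.7
[-0.67838171 -0.78276162  0.07470092]
180 [123, 124, 125, 124, 125, 125, 125, 125, 125, 124, 124, 123, 123, 125, 124, 124, 124, 123, 123, 124, 123, 124, 124, 124, 123, 124, 124, 124, 124, 122, 123, 125, 125, 125, 124, 123, 124, 124, 124, 124, 125, 123, 123, 125, 124, 124, 123, 123, 77, 59, 63, 89, 107, 122, 126, 125, 126, 125, 125, 126, 128, 127, 128, 127, 129, 128, 130, 130, 129, 129, 128, 128, 129, 128, 129, 129, 128, 130, 128, 129, 130, 131, 130, 130, 129, 128, 127, 124, 132, 155, 157, 157, 157, 157, 155, 156, 157, 159, 160, 161]
220 [128, 128, 127, 127, 128, 128, 128, 128, 129, 127, 128, 127, 127, 128, 128, 128, 128, 129, 127, 128, 127, 127, 126, 127, 128, 127, 127, 126, 128, 126, 128, 128, 127, 126, 127, 126, 127, 127, 126, 127, 127, 128, 127, 110, 62, 58, 80, 105, 119, 128, 125, 125, 124, 124, 126, 127, 128, 126, 127, 129, 129, 128, 131, 129, 129, 128, 129, 128, 129, 129, 130, 130, 129, 129, 131, 130, 130, 130, 130, 128, 129, 128, 125, 157, 158, 157, 158, 157, 156, 156, 156, 158, 160, 1
[... 836 characters left out ...]
126, 123, 125, 127, 128, 127, 126, 129, 129, 130, 131, 130, 127, 129, 128, 129, 130, 132, 131, 131, 129, 132, 130, 131, 129, 129, 129, 129, 128, 122, 144, 157, 158, 157, 156, 156, 158, 158, 161, 160]
260 [128, 128, 128, 126, 128, 127, 127, 128, 128, 127, 127, 127, 127, 127, 128, 128, 127, 127, 128, 127, 128, 129, 129, 129, 127, 128, 127, 127, 127, 127, 126, 127, 127, 127, 128, 126, 127, 129, 127, 127, 129, 128, 127, 128, 124, 140, 150, 85, 58, 58, 87, 108, 123, 127, 127, 126, 124, 126, 127, 127, 128, 127, 128, 130, 131, 129, 131, 128, 130, 130, 131, 131, 131, 131, 131, 131, 130, 131, 129, 130, 130, 130, 128, 122, 143, 157, 157, 157, 157, 157, 156, 158, 161, 158, 157, 156, 157, 158, 160, 160]
```

Request:
{"op": "play_rows", "data": {
  "increments": [
    [[0,0,-0.003,0,0,0,-1],[0,0,-0.006,0,0,0,-1],[0,0,-0.006,0,0,0,-1]]
  ]
}}

```text
time: 15.05
position: [0.5081, -0.1237, 0.1283]
tool_rot: [2.04, 2.388, -0.001]
ft_force: [4.5, -2.6, -1.9]
grip_width: 0.133
grip_force: 50.0
```

```bash
python3 -c "
from h import *
where()
print(ctrl.get_state()['torque'])"
```

```text
lip [-56.8  -0.   50. ] tilt 0.02 yaw 8.99 F [ 4.  -3.3 -1.9] grip 50.00274463556707 t 15.05
[-0.67974554 -1.103863    0.08028519]
```

Request:
{"op": "play_rows", "data": {
  "increments": [
    [[0,0.005,0,0,0,0,-1],[0,0.01,0,0,0,0,-1],[0,0.01,0,0,0,0,-1]]
  ]
}}

```text
time: 15.35
position: [0.5086, -0.1233, 0.1283]
tool_rot: [-2.04, -2.388, 0.001]
ft_force: [3.4, -2.1, -3.3]
grip_width: 0.135
grip_force: 50.0
```

```bash
python3 -c "
from h import *
where()
print(ctrl.get_state()['torque'])"
```

```text
lip [-56.3   0.3  50.1] tilt -0.04 yaw 8.98 F [ 3.  -2.6 -3.3] grip 50.00429796986282 t 15.35
[-0.51988873 -0.9338539   0.11413386]
```

Request:
{"op": "play_rows", "data": {
  "increments": [
    [[0,0.005,0,0,0,0,-1],[0,0.01,0,0,0,0,-1],[0,0.015,0,0,0,0,-1],[0,0.015,0,0,0,0,-1]]
  ]
}}

```text
time: 15.75
position: [0.5095, -0.1229, 0.1283]
tool_rot: [-2.039, -2.387, 0.002]
ft_force: [0.5, -1.5, -3.3]
grip_width: 0.133
grip_force: 50.0
```

```bash
python3 -c "
from h import *
where()
print(ctrl.get_state()['torque'])"
```

```text
lip [-55.5   0.8  50.2] tilt -0.13 yaw 8.98 F [ 0.2 -1.5 -3.3] grip 50.01038448885083 t 15.75
[-0.41936066 -0.28024372  0.08691241]
```

Fx dropped faster than the spring rate, so the wide end is against the stop wall and the lid is home. I'll relax the grip and then open partway.

Request:
{"op": "play_rows", "data": {
  "increments": [
    [[0,-0.003,0,0,0,0,-1],[0,-0.003,0,0,0,0,-1],[0,-0.003,0,0,0,0,-1],[0,-0.003,0,0,0,0,-1]]
  ],
  "squeeze": 5
}}

```text
time: 16.15
position: [0.5094, -0.1229, 0.1283]
tool_rot: [-2.04, -2.387, 0.001]
ft_force: [-0.1, -1.7, -6.3]
grip_width: 0.137
grip_force: 5.0
```

Request:
{"op": "play_rows", "data": {
  "increments": [
    [[0,0,0,0,0,0,-0.3],[0,0,0,0,0,0,-0.2],[0,0,0,0,0,0,-0.2],[0,0,0,0,0,0,-0.2]]
  ]
}}

```text
time: 16.55
position: [0.5104, -0.1232, 0.1292]
tool_rot: [2.04, 2.388, 0.001]
ft_force: [-0.1, -0.0, 0.4]
grip_width: 0.375
grip_force: 0.0
```

Request:
{"op": "play_rows", "data": {
  "increments": [
    [[0,0,-0.1,0,0,0,-0.2],[0,0,-0.3,0,0,0,-0.2],[0,0,-0.6,0,0,0,-0.2],[0,0,-1,0,0,0,-0.2],[0,0,-1,0,0,0,-0.2],[0,0,-1,0,0,0,-0.2]]
  ]
}}

```text
time: 17.15
position: [0.5107, -0.1234, 0.2305]
tool_rot: [2.039, 2.387, 0.004]
ft_force: [-0.1, 0.3, -0.0]
grip_width: 0.397
grip_force: 0.0
```

```bash
python3 -c "
from h import *
import cv2
s,M=where()
cv2.imwrite('pics/w8.png',ctrl.get_image('wrist')[:,:,::-1])"
```

```text
lip [-53.9   0.  151.9] tilt 0.18 yaw 8.98 F [-0.   0.3 -0. ] grip 0.0 t 17.15
```

View pics/w8.png

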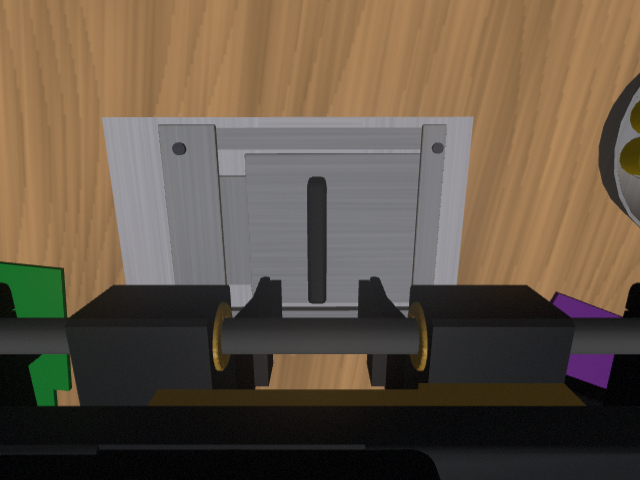

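The lid lies flat under ledge and rim, with its sides at about (330,154) and (330,303). I'll check the numbers.

```bash
python3 -c "
from h import *
s,M=where()
for n,u,z in (('lid+y',(330,154),.055),('lid-y',(330,303),.055),('+y far',(410,154),.055),('+y near',(255,155),.055),('cheek+',(330,151),.057),('cheek-',(330,308),.057),('plate front',(248,220),.055),('ledge',(222,220),.067),('rim',(416,220),.062)):
    q=wray(u,z,s['position'],s['tool_rot'])-C0;print(n,np.round([q@UX*1e3,q@UY*1e3],1))
"
```

```text
lip [-54.8   0.4 150.8] tilt 0.04 yaw 8.98 F [ 0.6 -0.5 -0.5] grip 0.0 t 17.2
lid+y [26.6 56.2]
lid-y [ 27.3 -53.1]
+y far [80.6 56.1]
+y near [-24.   55.5]
cheek+ [26.5 58.2]
cheek- [ 27.3 -56.3]
plate front [-31.   10.6]
ledge [-46.3  13.3]
rim [85.8 12.1]
```

```bash
python3 -c "
from bench import ctrl
print(ctrl.close_job())"
```

```text
the job is handed in; nothing more can be done
None
```

The lid lies flat under the ledge and rim, about 10.7 mm past the ledge edge and within about 2 mm of the centre line by camera, released with the arm clear; I handed the job in at about 17 s, and no verdict came back.

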